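# Gather the bearing balls in the dish's well, then stow the lid

## Task

Get the four bearing balls in the lidded white dish ready for fitting: with the loose lid kept on, tilt the dish so that all four balls roll into the sunken well at one end of it, and set the dish down level on the bench again. Only then lift off the lid, lay it flat with its handle up in the open drawer of the small cabinet, let go, and push the drawer home until its catch has seated it. The balls must stay in the well and the other things on the bench where they are.

Things in the scene. Friction and masses are not known exactly. Their poses are not given: they have to be found in the camera images.
- dish: white plastic parts dish right of the vice, open-topped box 100 mm long (own x), 62 wide (own y), 30 high, walls 4 mm, 0.14 to 0.24 kg; origin under its middle, z up. Its -x end, with the well, roughly faces away from the robot. Flat floor 8 mm above the underside. Can be gripped across its width
- dish_well (a point): middle of the well's floor, 4 mm above the dish's underside, 32 mm from its middle; axes as the dish's. The well takes up the -x end of the dish's inside, 28 mm (x) by 54 mm, a 4 mm step below the flat floor, a blue line along the step; it has room for all the balls. With this end 30 degrees down the balls run in within about a second (they start to roll at about 10 degrees)
- dish_lid: loose clear lid, plate 98 x 60 x 3 mm lying on the dish's rim; a plug 8 mm deep below it fits inside the walls with 1.5 mm play each side; nothing else holds it. Origin: middle of the plate's underside (30 mm above the dish's underside), axes as the dish's. Black ridge handle on top, 44 mm long (own x), 12 thick (own y), from 3 to 23 mm above the origin. 0.06 kg
- drawer_floor (a point): middle of the inner floor of the open upper drawer of the small grey cabinet with blue fronts, left of the vice; 74 mm above the bench; moves with the drawer. x points into the cabinet (closing direction), z up. Inside 144 mm (x) by 156 mm (y), walls 34 mm high. The cabinet, 126 mm high, covers what lies beyond x = -75 mm + the opening; a lid flat on the floor has its origin 8 mm up
- drawer_pull (a point): middle of the outer face of the steel cup pull on the open drawer's front, 99 mm in front of and 15 mm above point drawer_floor, same axes, moves with the drawer; a good place to push. The pull is 70 mm wide, 16 mm high and stands 12 mm out of the front panel, which is 178 mm wide and reaches from 7 mm below to 47 mm above the drawer's floor
- kit_drawer (a joint): opening of the drawer in m: 0 = home against its stop, 0.14 = fully open; starts 0.115 to 0.13 open. Slides with 1 to 2 N; a spring catch resists from about 11 to 5 mm from home with up to 6 N more, then snaps the drawer home and holds it
- ball_0: dark steel bearing ball, 12 mm in diameter, 10 g, in the dish; origin at its centre. On the dish's flat floor its centre is 14 mm above the dish's underside, in the well 10 mm
- ball_1: another such ball
- ball_2: another such ball
- ball_3: another such ball
- oil_bottle: small cream dropper bottle with a dark pointed cap, 36 mm across, 84 mm tall; origin under its middle; a bystander
- thread_lock: small red dropper bottle with a red pointed cap, 23 mm across, 69 mm tall; origin under its middle; a bystander
- brass_knob: small brass stub with a wide head, 22 mm across, 38 mm tall, before the vice; origin under its middle; a bystander
There are look-alikes about, which are no part of the job. What is shaped like the dish but turquoise is not meant.

How it is judged:
On the way, in this order (a step that is already met when the one before it is completed fails the run):
1. all four balls have run to the well end of the dish, with the lid on (x of ball_0 in the frame of dish between -0.049 and -0.02 m and y of ball_0 in the frame of dish between -0.029 and 0.029 m and z of ball_0 in the frame of dish between 0.006 and 0.022 m and x of ball_1 in the frame of dish between -0.049 and -0.02 m and y of ball_1 in the frame of dish between -0.029 and 0.029 m and z of ball_1 in the frame of dish between 0.006 and 0.022 m and x of ball_2 in the frame of dish between -0.049 and -0.02 m and y of ball_2 in the frame of dish between -0.029 and 0.029 m and z of ball_2 in the frame of dish between 0.006 and 0.022 m and x of ball_3 in the frame of dish between -0.049 and -0.02 m and y of ball_3 in the frame of dish between -0.029 and 0.029 m and z of ball_3 in the frame of dish between 0.006 and 0.022 m and z of dish_lid in the frame of dish between 0.0265 and 0.0335 m and distance between dish_lid and dish below 0.0345 m), for 0.2 s.
2. the dish stands level on the bench, untouched, the balls in the well and the lid on (angle between dish's own z axis and vertical below 0.06 rad and height (world z) of dish between -0.004 and 0.005 m and x of ball_0 in the frame of dish between -0.049 and -0.02 m and y of ball_0 in the frame of dish between -0.029 and 0.029 m and z of ball_0 in the frame of dish between 0.006 and 0.0125 m and x of ball_1 in the frame of dish between -0.049 and -0.02 m and y of ball_1 in the frame of dish between -0.029 and 0.029 m and z of ball_1 in the frame of dish between 0.006 and 0.0125 m and x of ball_2 in the frame of dish between -0.049 and -0.02 m and y of ball_2 in the frame of dish between -0.029 and 0.029 m and z of ball_2 in the frame of dish between 0.006 and 0.0125 m and x of ball_3 in the frame of dish between -0.049 and -0.02 m and y of ball_3 in the frame of dish between -0.029 and 0.029 m and z of ball_3 in the frame of dish between 0.006 and 0.0125 m and z of dish_lid in the frame of dish between 0.0265 and 0.0335 m and distance between dish_lid and dish below 0.0345 m and contact force between dish and the fingers below 0.1 N), for 0.2 s.
3. the lid lies flat in the drawer, handle up and released (x of dish_lid in the frame of drawer_floor between -0.072 and 0.072 m and y of dish_lid in the frame of drawer_floor between -0.078 and 0.078 m and z of dish_lid in the frame of drawer_floor between 0.004 and 0.013 m and angle between dish_lid's own z axis and vertical below 0.12 rad and contact force between dish_lid and the fingers below 0.1 N), for 0.2 s.
At the end, for the whole second after the job is handed in: The drawer is home (within 2 mm of its stop) with the lid lying flat, handle up, on its floor; the dish stands level (within 3.4 degrees) on the bench with all four balls in its well; everything is at rest (value of joint kit_drawer below 0.002 m and x of dish_lid in the frame of drawer_floor between -0.072 and 0.072 m and y of dish_lid in the frame of drawer_floor between -0.078 and 0.078 m and z of dish_lid in the frame of drawer_floor between 0.004 and 0.013 m and angle between dish_lid's own z axis and vertical below 0.12 rad and x of ball_0 in the frame of dish between -0.049 and -0.02 m and y of ball_0 in the frame of dish between -0.029 and 0.029 m and z of ball_0 in the frame of dish between 0.006 and 0.0125 m and x of ball_1 in the frame of dish between -0.049 and -0.02 m and y of ball_1 in the frame of dish between -0.029 and 0.029 m and z of ball_1 in the frame of dish between 0.006 and 0.0125 m and x of ball_2 in the frame of dish between -0.049 and -0.02 m and y of ball_2 in the frame of dish between -0.029 and 0.029 m and z of ball_2 in the frame of dish between 0.006 and 0.0125 m and x of ball_3 in the frame of dish between -0.049 and -0.02 m and y of ball_3 in the frame of dish between -0.029 and 0.029 m and z of ball_3 in the frame of dish between 0.006 and 0.0125 m and angle between dish's own z axis and vertical below 0.06 rad and height (world z) of dish between -0.004 and 0.005 m and linear speed of each of dish, dish_lid below 0.02 m/s); the robot touches nothing.
It fails at once if the lid is off the dish while a ball is outside the well (not (z of dish_lid in the frame of dish between 0.0265 and 0.0335 m and distance between dish_lid and dish below 0.0345 m) and not ((x of ball_0 in the frame of dish between -0.049 and -0.02 m and y of ball_0 in the frame of dish between -0.029 and 0.029 m and z of ball_0 in the frame of dish between 0.006 and 0.0125 m) and (x of ball_1 in the frame of dish between -0.049 and -0.02 m and y of ball_1 in the frame of dish between -0.029 and 0.029 m and z of ball_1 in the frame of dish between 0.006 and 0.0125 m) and (x of ball_2 in the frame of dish between -0.049 and -0.02 m and y of ball_2 in the frame of dish between -0.029 and 0.029 m and z of ball_2 in the frame of dish between 0.006 and 0.0125 m) and (x of ball_3 in the frame of dish between -0.049 and -0.02 m and y of ball_3 in the frame of dish between -0.029 and 0.029 m and z of ball_3 in the frame of dish between 0.006 and 0.0125 m))).
It fails at once if a bystander is moved by more than 25 mm (distance of any of oil_bottle, thread_lock, brass_knob from where it was at the start of the episode above 0.025 m).
It also fails if it takes over 72 s, if anything falls off the work surface, if the arm or the gripper's body presses on something with over 40 N, if the wrist force passes 120 N, or if a joint passes its speed limit or range.

## Robot

A 6-joint arm with a two-finger parallel gripper is mounted at the origin on a cart in front of the work surface, level with it; the furniture and walls round the work are solid. World frame = base frame: x ahead of the robot, y to its left, z up, the work surface at z = 0. Lengths are in m, angles in rad, forces in N, time in s.
With the tool pointing down it reaches from about 0.25 to 0.725 m from the base axis. Payload 9.7 kg.
Tool frame: the origin (TCP) lies at the very end of the fingers, on their centre line; the grasp point (between the pads) lies 19 mm behind it (grip_depth is the distance from the TCP to the grasp point, in m); z points along the fingers, y is the line along which they close (so a half turn about z gives the same grasp; the last joint's range is limited). The gripper opens to 85 mm and grips with 20 to 120 N. Pads are 22 mm wide; open, the fingers measure 114 mm over their backs; the gripper's body (76 mm by 85 mm) begins 54 mm behind the grasp point. The pads swing forward as they close: fully open they stand 13 mm farther back than shut.
Start: joints at [-1.121, 0.087, 0.176, 1.66, 0, 1.571], TCP at [0.239, -0.495, 0.231] pointing down, gripper open.
Joint ranges: [-3.13, 3.13], [-0.85, 1.81], [-1.15, 1.24], [-2.2, 2.28], [-1.44, 1.52], [-3.14, 3.14]. Speed limits (rad/s): [2.22, 2.22, 2.57, 3.14, 3.14, 3.14].

## Interface

Orientations are given as a unit quaternion [w, x, y, z].
In Python, from workcell import * gives the robot as it stands. The module is installed in compiled form; this text tells all that it offers.
- The arm moves only by the tool carry_out, never from a script. Its argument "series" is a list of rows, each a list of 4 numbers: the shift along the tool's x, y, z in m, then the turn about the tool's z in rad. In form: [[x, y, z, spin], ...]. A call has exactly 8 rows; each row shifts and turns the commanded pose from where the row before left it, along the tool's axes as they then stand; what a row does not reach is not made up. A row lasts 1/10 s, in which the tool goes at most 50 mm and 8.59 degrees, less where a joint would pass 70% of its speed; a pose out of reach is approached as far as the arm can. A call is refused whole if a number of a shift passes 0.05 or a number of a turn 0.15, either way. A call with a gripper value outside its range is refused whole. "hand" is the closure, from -1 (fully open) to 1 (shut), set as the call begins (left out, the last holds). The fingers move at their own pace and stop on an object; "squeeze" is the grip in N (left out, the last holds). Time passes only in rows, so rows that do not move let the fingers close, or fill a call up. It gives the time, the measured TCP pose, the force, the opening and the grip force at its end, in the units of the state.
- state(): the state, without advancing time (a new reading comes with each control period).
- capture(name): name is "scene" or "top" or "wrist"; returns (picture, depth): 384x512x3 uint8, red, green, blue; 384x512 float32, m along the optical axis (not along the pixel's ray), 0 where there is no reading.
- calibration(name): a dict with "fx", "fy", "cx", "cy" (pixels), "R" (3x3) and "t" (3): a world point X has camera coordinates R X + t. Camera axes: x right, y down, z forward; pixel columns grow to the right and rows downward; lengths in m; the calibration is good to about 2 mm. A picture is of the moment at which its call begins: read the wrist's pose just before it. calibration takes no time and is no camera call; for the wrist camera it gives the pose at the moment of the call.
- hand_in(): hands the job in; it is judged then, once.
The state is a dict: "time": time; "joints": joint angles; "joint_velocities": joint speeds; "effort": joint torques, N m; "position": TCP position; "eef_rot": TCP orientation; "force": force on the tool from outside, world axes, zero at the start; "moment": the same for the moment, N m; "opening": opening from 0.0 (shut) to 1.0 (fully open); "gripper_force": force on a finger pad.
Only numpy, scipy, OpenCV 4.12 (cv2) and the standard library are available. Lean on these libraries where they do the work, as an engineer would, in place of code of your own. Each camera call takes 0.05 s, during which the arm holds its last target. There are 200 camera calls.

## Working session

There is one attempt and no reset: what is moved stays moved. The work goes in short steps, Python scripts to look and compute and a tool call to move; the robot and the scene stay as the last step left them, time stands still between calls to the robot, and variables do not carry over. Pictures are saved under pics/ and viewed, at most 11 in all, crops included, and the job is handed in when it is done.

Besides the shell and the picture viewer there is one more tool, called after "Request:" as name(argument=value, ...) on one line, values as JSON. carry_out: Moves the arm, as the interface text tells. Its arguments: {"type":"object","properties":{"series":{"type":"array"},"hand":{"type":"number"},"squeeze":{"type":"number"}},"required":["series"]}

```bash
mkdir -p pics; python3 - <<'E'
from workcell import *
import cv2,numpy as np
s=state();print(s)
for n in("scene","top"):
    p,d=capture(n);cv2.imwrite(f"pics/{n}.png",p[:,:,::-1]);np.save(f"{n}_p.npy",p);np.save(f"{n}_d.npy",d);print(n,calibration(n))
E
```

```text
{'time': 0.0, 'joints': array([-1.12100617e+00,  8.74539344e-02,  1.75098364e-01,  1.65977915e+00,
        1.47939099e-05,  1.57080983e+00]), 'joint_velocities': array([ 7.52444438e-04,  2.43079560e-03, -8.88591476e-04,  5.65351585e-04,
        6.01176898e-05,  1.54063828e-03]), 'effort': array([ 2.71482182e-03, -5.20384204e+01,  4.64804971e+01,  1.64380803e-02,
        2.21032997e-04,  3.57215612e-06]), 'position': array([ 0.23902951, -0.49508424,  0.23056808]), 'eef_rot': array([-6.53995306e-04,  9.74818798e-01,  2.22997450e-01, -1.42027803e-04]), 'force': array([ 0.1096399 , -0.00711219,  0.54349337]), 'moment': array([-0.02878685, -0.03030116, -0.02669899]), 'gripper_force': 0.0, 'opening': 1.004751524220631}
scene {'fx': 446.6273357125212, 'fy': 446.6273357125212, 'cx': 255.09497112843582, 'cy': 189.75013869400937, 'R': array([[ 0.46337617, -0.88583569, -0.02403448],
       [-0.35564874, -0.16105933, -0.92063775],
       [ 0.8116628 ,  0.43514943, -0.3896774 ]]), 't': array([-0.26374096,  0.25429072,  1.18102137])}
top {'fx': 431.6705803216632, 'fy': 431.6705803216632, 'cx': 254.3270279244415, 'cy': 198.70996645076423, 'R': array([[ 0.00844524, -0.99744397, -0.07095212],
       [-0.98446265,  0.00415188, -0.175545  ],
       [ 0.17539088,  0.07133224, -0.98191127]]), 't': array([-0.01302493,  0.53599329,  1.61533284])}
```

View pics/scene.png

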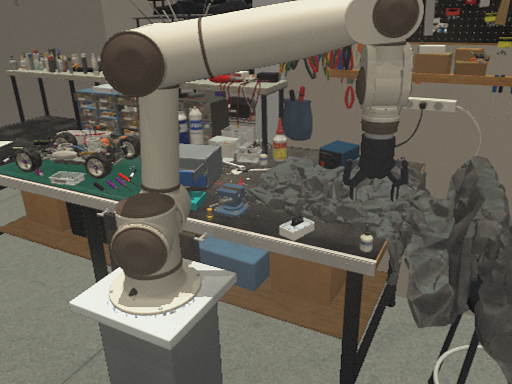

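View pics/top.png

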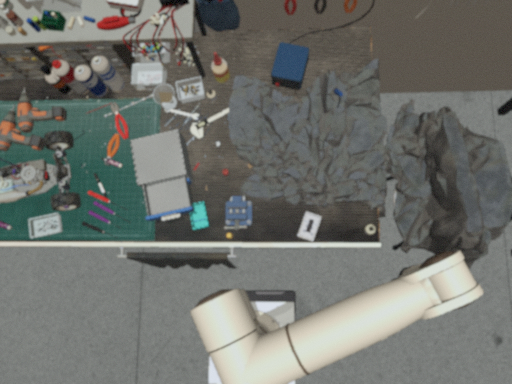

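The scene view shows the white dish with its black handle at (297,229), the oil bottle at (366,243), the brass knob at (210,213), the vice at (232,200), and turquoise behind the robot at (195,200).
The top view shows these candidates:
- White dish with black handle at (309,226). It matches the description, so I choose it.
- Turquoise look-alike at (199,215), not meant.
- White and grey trays at (45,225), (148,73) and (189,90), which are far off with no black ridge.
- The cabinet's open drawer is at about (168,200).

```bash
cat > h.py <<'E'
import numpy as np,cv2
from workcell import *
def ray(c,u,v,z):
    d=c["R"].T@np.array([(u-c["cx"])/c["fx"],(v-c["cy"])/c["fy"],1.]); o=-c["R"].T@c["t"]
    return o+d*(z-o[2])/d[2]
def cloud(c,d):
    v,u=np.mgrid[:d.shape[0],:d.shape[1]]
    P=np.stack([(u-c["cx"])/c["fx"]*d,(v-c["cy"])/c["fy"]*d,d],-1)
    return (P-c["t"])@c["R"]
def shape(c,m,z,name):
    n,l,st,ce=cv2.connectedComponentsWithStats(m.astype(np.uint8))
    for i in range(1,n):
        if st[i,4]<15: continue
        v,u=np.where(l==i); pts=np.array([ray(c,a,b,z)[:2] for a,b in zip(u,v)],np.float32)
        r=cv2.minAreaRect(pts*1000); print(name,st[i,4],ce[i].round(1),"mm",np.round(pts.mean(0)*1000,1),[np.round(q,1) for q in r])
E
python3 - <<'E'
from h import *
c=calibration("top");p=np.load("top_p.npy");d=np.load("top_d.npy").astype(float)
P=cloud(c,d);hsv=cv2.cvtColor(p,cv2.COLOR_RGB2HSV);v,u=np.mgrid[:384,:512]
box=lambda a,b,e,f:(u>=a)&(u<=b)&(v>=e)&(v<=f)
D=box(290,328,205,241)
m=D&(hsv[...,2]>110)&(hsv[...,1]<60); shape(c,m,.031,"dish")
print("z",np.percentile(P[...,2][m],[5,50,95]))
k=np.zeros_like(m);cn,_=cv2.findContours(m.astype(np.uint8),0,2)
f=np.zeros(m.shape,np.uint8);cv2.drawContours(f,cn,-1,1,-1);shape(c,(f>0)&~m,.053,"handle");shape(c,f>0,.03,"full")
B=box(130,195,125,222)
shape(c,B&(hsv[...,0]>95)&(hsv[...,0]<125)&(hsv[...,1]>110),.121,"blue")
for r in range(170,224,3): print(r,[tuple(np.round(P[r,q]*1000).astype(int)) for q in (158,170,180)])
for n,b,z in(("oil",box(360,380,220,240),.0),("knob",box(222,236,228,241),.03)): 
    q=P[b&(P[...,2]>.015)];print(n,q.mean(0) if len(q) else 0,q.max(0) if len(q) else 0)
a=cv2.resize(p[110:250,120:260],(560,560),interpolation=2);b=cv2.resize(p[200:245,285:330],(240,240),interpolation=2)
s=np.load("scene_p.npy");e=cv2.resize(s[205:250,270:330],(240,180),interpolation=2)
o=np.zeros((560,800,3),np.uint8);o[:,:560]=a;o[:240,560:]=b;o[260:440,560:]=e;cv2.imwrite("pics/crop1.png",o[:,:,::-1])
E
```

```text
dish 476 [309.1 226. ] mm [ 432.6 -220.8] [array([ 432.9, -220.7]), array([ 68.6, 109.1]), np.float64(70.2)]
z [-0.00057344  0.03215702  0.04026534]
handle 31 [309.4 225.5] mm [ 431.7 -220.8] [array([ 432.7, -221.6]), array([10.4, 40.8]), np.float64(67.8)]
full 507 [309.1 225.9] mm [ 432.8 -220.9] [array([ 433. , -220.8]), array([ 68.6, 109.2]), np.float64(70.2)]
blue 147 [168.  213.5] mm [468.5 303.3] [array([468.3, 301. ]), array([ 18.9, 180.8]), np.float64(12.5)]
170 [(np.int64(633), np.int64(347), np.int64(127)), (np.int64(634), np.int64(302), np.int64(124)), (np.int64(632), np.int64(262), np.int64(130))]
173 [(np.int64(622), np.int64(347), np.int64(125)), (np.int64(622), np.int64(301), np.int64(124)), (np.int64(621), np.int64(263), np.int64(126))]
176 [(np.int64(610), np.int64(346), np.int64(127)), (np.int64(608), np.int64(299), np.int64(133)), (np.int64(621), np.int64(275), np.int64(77))]
179 [(np.int64(599), np.int64(346), np.int64(125)), (np.int64(611), np.int64(316), np.int64(69)), (np.int64(609), np.int64(274), np.int64(78))]
182 [(np.int64(599), np.int64(361), np.int64(74)
[... 1412 characters left out ...]
(355), np.int64(77)), (np.int64(474), np.int64(296), np.int64(120)), (np.int64(476), np.int64(262), np.int64(104))]
215 [(np.int64(463), np.int64(340), np.int64(122)), (np.int64(465), np.int64(299), np.int64(107)), (np.int64(468), np.int64(267), np.int64(86))]
218 [(np.int64(457), np.int64(351), np.int64(84)), (np.int64(454), np.int64(301), np.int64(100)), (np.int64(468), np.int64(288), np.int64(-3))]
221 [(np.int64(455), np.int64(375), np.int64(3)), (np.int64(456), np.int64(328), np.int64(-1)), (np.int64(455), np.int64(286), np.int64(5))]
oil [ 0.41802234 -0.4404263   0.06698197] [ 0.43909426 -0.13044232  1.67928032]
knob [0.40323411 0.08168163 0.04059753] [0.42391306 0.10110886 0.06695806]
```

View pics/crop1.png

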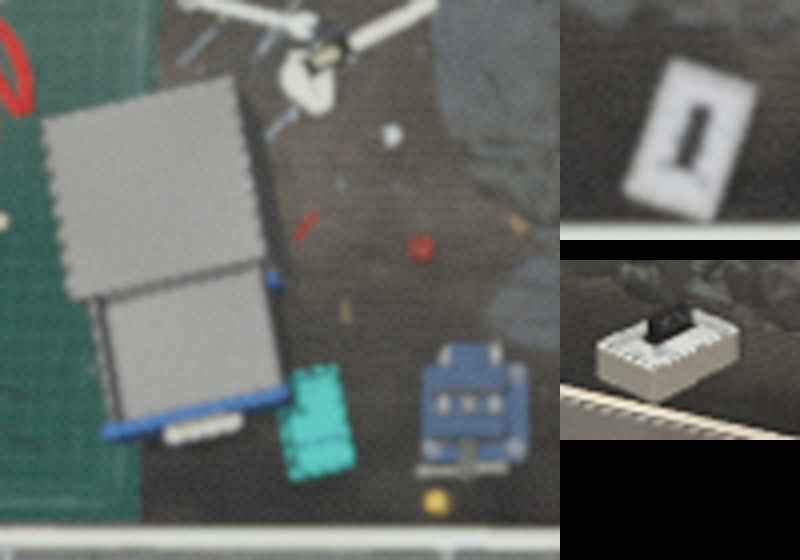

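The crops show the chosen dish, white walls with a black ridge along its length, its far end leaning right. They also show the drawer front in blue with a steel pull, the red cap of thread_lock at crop (422,247), and the brass knob at (436,500).

Dish: centre about (0.434, -0.221), +x axis at 160°. Its 109 x 69 mm outline includes blur and side walls, and the height of 32 mm fits. Drawer: axis at 12.5°, floor 73 mm up, which also fits.

I go above the dish's near end.

Request:
carry_out(series=[[0.033, -0.024, 0, 0], [0.033, -0.024, 0, 0], [0.033, -0.024, 0, 0], [0.033, -0.024, 0, 0], [0.033, -0.024, 0, 0], [0.033, -0.024, 0, 0], [0.033, -0.024, 0, 0], [0.033, -0.024, 0, 0]], hand=-1, squeeze=20)

```text
time: 0.9
position: [0.3937, -0.206, 0.2311]
eef_rot: [-0.0, 0.975, 0.223, -0.0]
force: [0.3, -0.0, 0.5]
opening: 0.998
gripper_force: 0.0
```

Request:
carry_out(series=[[0, 0, 0, -0.15], [0, 0, 0, -0.15], [0, 0, 0, -0.15], [0, 0, 0, -0.15], [0, 0, 0, -0.15], [0, 0, 0, -0.15], [0, 0, 0, -0.15], [0, 0, 0, -0.15]])

```text
time: 1.7
position: [0.3933, -0.2075, 0.231]
eef_rot: [-0.0, 0.676, 0.737, -0.0]
force: [0.3, 0.5, -0.3]
opening: 1.0
gripper_force: 0.0
```

Request:
carry_out(series=[[0, 0, 0, -0.15], [0, 0, 0, -0.15], [0, 0, 0, -0.15], [0, 0, 0, -0.15], [0, 0, 0, -0.15], [0, 0, 0, -0.15], [0, 0, 0, -0.15], [0, 0, 0, -0.09]])

```text
time: 2.5
position: [0.3933, -0.2075, 0.231]
eef_rot: [-0.0, 0.172, 0.985, 0.0]
force: [0.3, -0.2, -0.2]
opening: 0.998
gripper_force: 0.0
```

```bash
cat >> h.py <<'E'
from scipy.spatial.transform import Rotation as Ro
def rot(s): return Ro.from_quat(np.r_[s["eef_rot"][1:],s["eef_rot"][0]]).as_matrix()
def to(s,T,ydeg):
    R=rot(s);t=R.T@(np.array(T)-s["position"]);y=np.degrees(np.arctan2(R[1,1],R[0,1]))
    print("pos",s["position"].round(4),"ydeg",y.round(2),"tool shift",t.round(4),"spin",round(-np.radians((ydeg-y+180)%360-180),3))
def snap(n,name):
    c=calibration(n);p,d=capture(n);cv2.imwrite(f"pics/{name}.png",p[:,:,::-1]);np.save(f"{n}_p.npy",p);np.save(f"{n}_d.npy",d);return c,p,d.astype(float)
E
python3 - <<'E'
from h import *
s=state();c,p,d=snap("wrist","w1");print(s["time"],s["joints"].round(2));to(s,[.392,-.206,.012],70)
P=cloud(c,d);m=(P[...,2]>.024)&(P[...,2]<.037)&(d>0)&(abs(P[...,0]-.434)<.09)&(abs(P[...,1]+.221)<.09)
k=(P[...,2]>.045)&(P[...,2]<.06)&(abs(P[...,0]-.434)<.05)&(abs(P[...,1]+.221)<.05)
for q,n in((m,"rim/lid"),(k,"handle")):
    a=P[q][:,:2].astype(np.float32)*1000;print(n,len(a),cv2.minAreaRect(a),np.median(P[q][:,2]))
np.save("c.npy",c,allow_pickle=True)
E
```

```text
2.5 [-0.49 -0.16 -0.07  1.67 -0.   -0.14]
pos [ 0.3933 -0.2075  0.231 ] ydeg 70.17 tool shift [0.0016 0.001  0.219 ] spin 0.003
rim/lid 3424 ((451.7451171875, -223.80921936035156), (156.41078186035156, 145.8456268310547), 84.03058624267578) 0.03422671488688714
handle 359 ((434.4700622558594, -221.2433624267578), (12.603121757507324, 43.074989318847656), 70.42001342773438) 0.05380920843701594
```

View pics/w1.png

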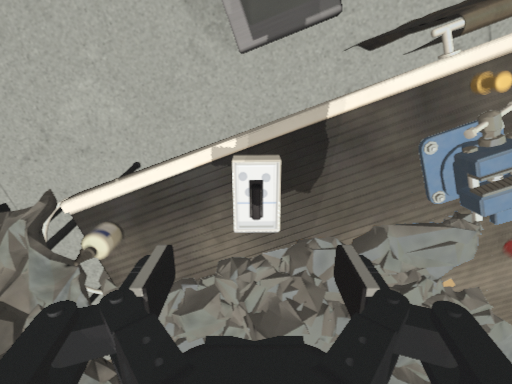

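The wrist view shows the dish at (257,193). Its balls shine through the lid at about (243,177) and (267,177), and the step line is at about row 203, so the well is on the far side. The front beam runs close by the dish's near end, so I check its height.

```bash
python3 - <<'E'
from h import *
c=np.load("c.npy",allow_pickle=True).item();p=np.load("wrist_p.npy");d=np.load("wrist_d.npy").astype(float);P=cloud(c,d)
ex=np.array([-.942,.335]);ey=np.array([-.335,-.942])  # dish x,y
for sy in (-57,57):
    for sx in range(20,90,8):
        q=np.array([.4345,-.2212])+(ex*sx+ey*sy)/1000
        m=np.hypot(*(P[...,:2]-q).transpose(2,0,1))<.004
        print(sy,sx,q.round(3),(np.median(P[...,2][m])*1000).round(1) if m.any() else None,m.sum())
v=(p.min(2)>170)
m=v&(P[...,2]>-.05)&(P[...,2]<.06);m[150:240,225:290]=0
print("beam z",np.percentile(P[...,2][m],[5,50,95]),np.percentile(P[...,0][m],[2,50,98]))
E
```

```text
-57 20 [ 0.435 -0.161] 1.1 25
-57 28 [ 0.427 -0.158] 1.4 34
-57 36 [ 0.42  -0.155] 300.2 411
-57 44 [ 0.412 -0.153] 299.4 455
-57 52 [ 0.405 -0.15 ] 306.7 1628
-57 60 [ 0.397 -0.147] 1.3 37
-57 68 [ 0.39  -0.145] 0.6 35
-57 76 [ 0.382 -0.142] 0.8 31
-57 84 [ 0.374 -0.139] 1.4 29
57 20 [ 0.397 -0.268] 1.1 29
57 28 [ 0.389 -0.266] 1.1 30
57 36 [ 0.381 -0.263] 297.7 212
57 44 [ 0.374 -0.26 ] 298.0 408
57 52 [ 0.366 -0.257] 290.5 781
57 60 [ 0.359 -0.255] -1.0 46
57 68 [ 0.351 -0.252] -756.4 3
57 76 [ 0.344 -0.249] -762.0 3
57 84 [ 0.336 -0.247] -756.2 3
beam z [-0.03546796  0.00194893  0.04344197] [0.32249209 0.36398474 0.44737823]
```

The beam is flush with the bench. I go down at the near end and grip gently.

Request:
carry_out(series=[[0, 0.001, 0.03, 0], [0, 0, 0.03, 0], [0, 0, 0.03, 0], [0, 0, 0.03, 0], [0, 0, 0.03, 0], [0, 0, 0.03, 0], [0, 0, 0.025, 0], [0, 0, 0.018, 0]])

```text
time: 3.35
position: [0.3928, -0.2062, 0.0062]
eef_rot: [-0.001, 0.176, 0.984, 0.0]
force: [0.6, 0.8, -0.1]
opening: 1.002
gripper_force: 0.0
```

Request:
carry_out(series=[[0, 0, 0, 0], [0, 0, 0, 0], [0, 0, 0, 0], [0, 0, 0, 0], [0, 0, 0, 0], [0, 0, 0, 0], [0, 0, 0, 0], [0, 0, 0, 0]], hand=1, squeeze=20)

```text
time: 4.15
position: [0.3939, -0.2068, 0.0085]
eef_rot: [0.0, 0.175, 0.985, -0.0]
force: [-0.1, -0.8, -1.9]
opening: 0.719
gripper_force: 22.9
```

Request:
carry_out(series=[[-0.002, 0, -0.0065, 0], [-0.0023, 0, -0.0062, 0], [-0.0028, 0, -0.0061, 0], [-0.0032, 0, -0.0059, 0], [-0.0036, 0, -0.0057, 0], [-0.004, 0, -0.0054, 0], [-0.0043, 0, -0.0051, 0], [-0.0047, 0, -0.0047, 0]])

```text
time: 4.95
position: [0.4189, -0.2159, 0.0542]
eef_rot: [-0.0, 0.175, 0.985, 0.0]
force: [-9.3, 1.9, -0.8]
opening: 0.719
gripper_force: 23.4
```

```bash
python3 - <<'E'
from h import *
c,p,d=snap("wrist","w2");c2,q,d2=snap("scene","s2")
cv2.imwrite("pics/v2.png",np.hstack([cv2.resize(p[100:300,150:370],(440,400)),cv2.resize(q[190:260,260:330],(350,350))[:400] if 0 else cv2.copyMakeBorder(cv2.resize(q[170:260,250:340],(360,360)),0,40,0,0,0)])[:,:,::-1])
E
```

```text
(no output)
```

View pics/v2.png

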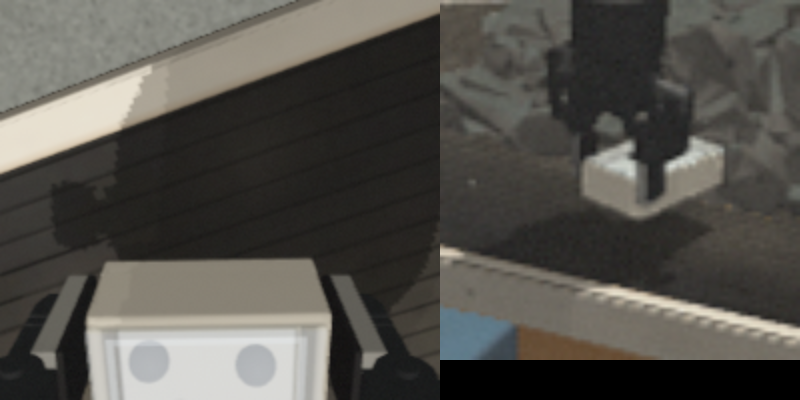

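The dish is held rigidly and came up level: the wrist crop shows it square at (210,330), and the scene crop shows it hovering level. The pads' twist friction is too strong, so I lower it to 10 mm and see whether a slightly slacker hand lets it pivot.

Request:
carry_out(series=[[0.004, 0, 0.006, 0], [0.004, 0, 0.006, 0], [0.004, 0, 0.006, 0], [0.004, 0, 0.006, 0], [0.004, 0, 0.006, 0], [0.003, 0, 0.006, 0], [0, 0, 0, 0], [0, 0, 0, 0]])

```text
time: 5.85
position: [0.3974, -0.208, 0.0179]
eef_rot: [0.0, 0.175, 0.985, -0.0]
force: [-0.2, -0.0, -3.4]
opening: 0.722
gripper_force: 23.0
```

Request:
carry_out(series=[[0, 0, 0, 0], [0, 0, 0, 0], [0, 0, 0, 0], [0, 0, 0, 0], [0, 0, 0, 0], [0, 0, 0, 0], [0, 0, 0, 0], [0, 0, 0, 0]], hand=-0.4)

```text
time: 6.65
position: [0.3974, -0.208, 0.0179]
eef_rot: [-0.0, 0.175, 0.985, 0.0]
force: [-0.1, -0.3, -3.5]
opening: 0.717
gripper_force: 23.0
```

Request:
carry_out(series=[[0, 0, 0, 0], [0, 0, 0, 0], [0, 0, 0, 0], [0, 0, 0, 0], [0, 0, 0, 0], [0, 0, 0, 0], [0, 0, 0, 0], [0, 0, 0, 0]], hand=-0.43)

```text
time: 7.45
position: [0.3974, -0.208, 0.0179]
eef_rot: [-0.0, 0.175, 0.985, -0.0]
force: [0.7, 0.2, -3.1]
opening: 0.719
gripper_force: 23.0
```

Request:
carry_out(series=[[0, 0, 0, 0], [0, 0, 0, 0], [0, 0, 0, 0], [0, 0, 0, 0], [0, 0, 0, 0], [0, 0, 0, 0], [0, 0, 0, 0], [0, 0, 0, 0]], hand=-0.44)

```text
time: 8.25
position: [0.3974, -0.208, 0.0179]
eef_rot: [-0.0, 0.175, 0.985, 0.0]
force: [0.7, 0.6, -3.6]
opening: 0.72
gripper_force: 20.9
```

Force starts to fall: the hand is proportional here. Slacken further in small steps.

Request:
carry_out(series=[[0, 0, 0, 0], [0, 0, 0, 0], [0, 0, 0, 0], [0, 0, 0, 0], [0, 0, 0, 0], [0, 0, 0, 0], [0, 0, 0, 0], [0, 0, 0, 0]], hand=-0.446)

```text
time: 9.05
position: [0.3974, -0.208, 0.0179]
eef_rot: [0.0, 0.175, 0.985, -0.0]
force: [0.5, -0.4, -1.7]
opening: 0.722
gripper_force: 9.7
```

Grip is 9.7 N and half the weight has moved to the bench, so the well end has swung down onto it. Raise along the arc, slowly at first.

Request:
carry_out(series=[[-0.0012, 0, -0.0031, 0], [-0.0013, 0, -0.0031, 0], [-0.0015, 0, -0.003, 0], [-0.0015, 0, -0.003, 0], [-0.0017, 0, -0.0029, 0], [-0.0017, 0, -0.0029, 0], [0, 0, 0, 0], [0, 0, 0, 0]], hand=-0.447)

```text
time: 9.85
position: [0.406, -0.2112, 0.036]
eef_rot: [0.0, 0.175, 0.985, -0.0]
force: [0.3, 0.4, -1.5]
opening: 0.724
gripper_force: 7.9
```

```bash
python3 - <<'E'
from h import *
print(state()["force"])
c,p,d=snap("wrist","w3");c2,q,d2=snap("scene","s3")
cv2.imwrite("pics/v3.png",np.hstack([cv2.resize(p[120:300,150:370],(440,360)),cv2.resize(q[170:260,250:340],(360,360))])[:,:,::-1])
E
```

```text
[ 0.34100954  0.36508717 -1.52105157]
```

View pics/v3.png

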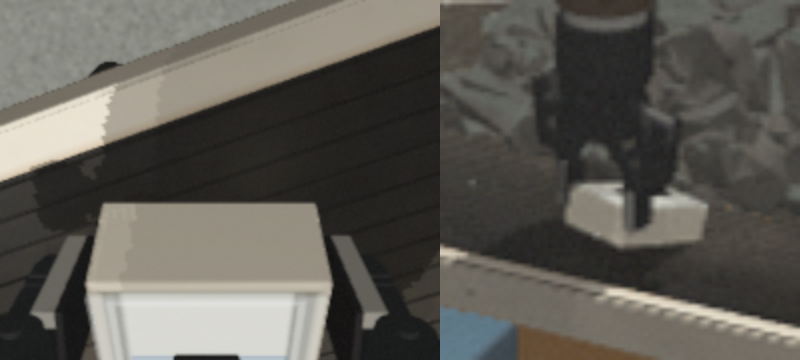

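It pivots: the scene crop shows the dish tilted, far end on the bench, and the wrist crop shows no balls left at the near end. I continue to about 32° and hold.

Request:
carry_out(series=[[-0.0019, 0, -0.0028, 0], [-0.0019, 0, -0.0027, 0], [-0.0021, 0, -0.0026, 0], [-0.0021, 0, -0.0026, 0], [-0.0022, 0, -0.0025, 0], [-0.0023, 0, -0.0025, 0], [-0.0024, 0, -0.0023, 0], [-0.0025, 0, -0.0023, 0]])

```text
time: 10.75
position: [0.4222, -0.2171, 0.0564]
eef_rot: [-0.0, 0.175, 0.985, 0.0]
force: [-1.0, 0.1, -2.1]
opening: 0.724
gripper_force: 7.7
```

Request:
carry_out(series=[[0, 0, 0, 0], [0, 0, 0, 0], [0, 0, 0, 0], [0, 0, 0, 0], [0, 0, 0, 0], [0, 0, 0, 0], [0, 0, 0, 0], [0, 0, 0, 0]])

```text
time: 11.55
position: [0.4221, -0.2171, 0.0562]
eef_rot: [0.0, 0.175, 0.985, -0.0]
force: [1.5, 0.3, -0.6]
opening: 0.727
gripper_force: 7.8
```

```bash
python3 - <<'E'
from h import *
c,p,d=snap("wrist","w4");c2,q,d2=snap("scene","s4")
P=cloud(c,d);u0,u1=245,268
for v in range(190,300,6): print(v,P[v,212].round(3),P[v,270].round(3))
cv2.imwrite("pics/v4.png",np.hstack([cv2.resize(p[120:300,150:370],(440,360)),cv2.resize(q[170:260,250:340],(360,360))])[:,:,::-1])
E
```

```text
190 [ 0.397 -0.243  0.001] [ 0.412 -0.202 -0.002]
196 [ 0.401 -0.244  0.001] [ 0.416 -0.203  0.   ]
202 [ 0.405 -0.246  0.001] [ 0.42  -0.205  0.002]
208 [ 0.41  -0.248  0.001] [ 0.426 -0.207  0.   ]
214 [ 0.415 -0.25   0.001] [ 0.43  -0.208  0.001]
220 [ 0.397 -0.234  0.059] [ 0.409 -0.204  0.059]
226 [ 0.4   -0.234  0.062] [ 0.411 -0.205  0.061]
232 [ 0.402 -0.235  0.065] [ 0.412 -0.206  0.065]
238 [ 0.404 -0.235  0.068] [ 0.414 -0.206  0.068]
244 [ 0.406 -0.236  0.071] [ 0.416 -0.207  0.071]
250 [ 0.407 -0.236  0.074] [ 0.418 -0.208  0.074]
256 [ 0.409 -0.236  0.077] [ 0.419 -0.209  0.077]
262 [ 0.411 -0.236  0.08 ] [ 0.421 -0.209  0.079]
268 [ 0.416 -0.239  0.076] [ 0.427 -0.211  0.075]
274 [ 0.416 -0.238  0.082] [ 0.426 -0.211  0.082]
280 [ 0.422 -0.242  0.077] [ 0.433 -0.213  0.077]
286 [ 0.43  -0.246  0.07 ] [ 0.44  -0.215  0.072]
292 [ 0.436 -0.249  0.067] [ 0.447 -0.218  0.067]
298 [ 0.444 -0.253  0.061] [ 0.456 -0.221  0.061]
```

View pics/v4.png

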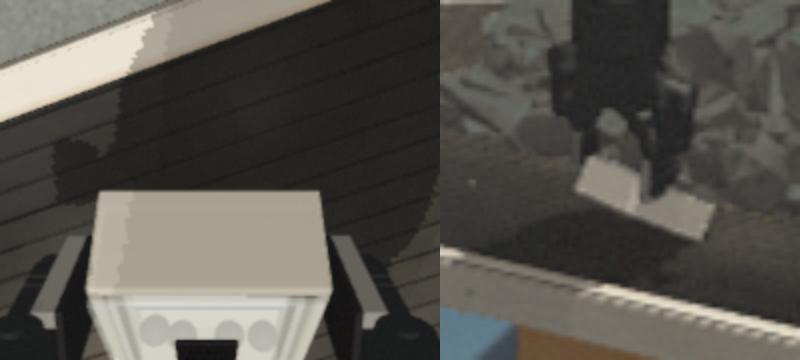

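```bash
python3 - <<'E'
from h import *
c=calibration("wrist");p=np.load("wrist_p.npy");d=np.load("wrist_d.npy").astype(float);P=cloud(c,d)
th=np.arctan2(.0208,.0155);t=np.pi/2-th;h=np.array([-.942,.335,0])
X=h*np.cos(t)+np.array([0,0,np.sin(t)]);Z=-h*np.sin(t)*1+np.array([0,0,np.cos(t)])
E0=P[263,225:280].mean(0);C=E0-X*.05-Z*.03
print("tilt",np.degrees(t),"C",C.round(4),"far bottom",(C-X*.05).round(4))
o=-c["R"].T@c["t"];Y=np.cross(Z,X);print("cam",o.round(3))
for u,v in((227,285),(241,286),(265,286),(281,286),(255,292)):
    r=c["R"].T@np.array([(u-c["cx"])/c["fx"],(v-c["cy"])/c["fy"],1.])
    for zz in(.010,.014,.033):
        k=((C+Z*zz-o)@Z)/(r@Z);q=o+r*k-C;print(u,v,zz,(q@X).round(4),(q@Y).round(4))
cv2.imwrite("pics/v4b.png",cv2.resize(p[230:384,180:330],(780,600*1),interpolation=2)[:,:,::-1])
E
```

```text
tilt 36.69319572491385 C [ 0.4376 -0.2248  0.0281] far bottom [ 0.4754 -0.2383 -0.0018]
cam [ 0.344 -0.19   0.2  ]
227 285 0.01 -0.0568 0.0226
227 285 0.014 -0.0428 0.0212
227 285 0.033 0.0237 0.0144
241 286 0.01 -0.0601 0.011
241 286 0.014 -0.0459 0.0102
241 286 0.033 0.0216 0.0067
265 286 0.01 -0.0606 -0.0095
265 286 0.014 -0.0464 -0.009
265 286 0.033 0.0212 -0.0069
281 286 0.01 -0.061 -0.0232
281 286 0.014 -0.0468 -0.0219
281 286 0.033 0.0209 -0.016
255 292 0.01 -0.0795 -0.0008
255 292 0.014 -0.0641 -0.0009
255 292 0.033 0.0087 -0.0012
```

View pics/v4b.png

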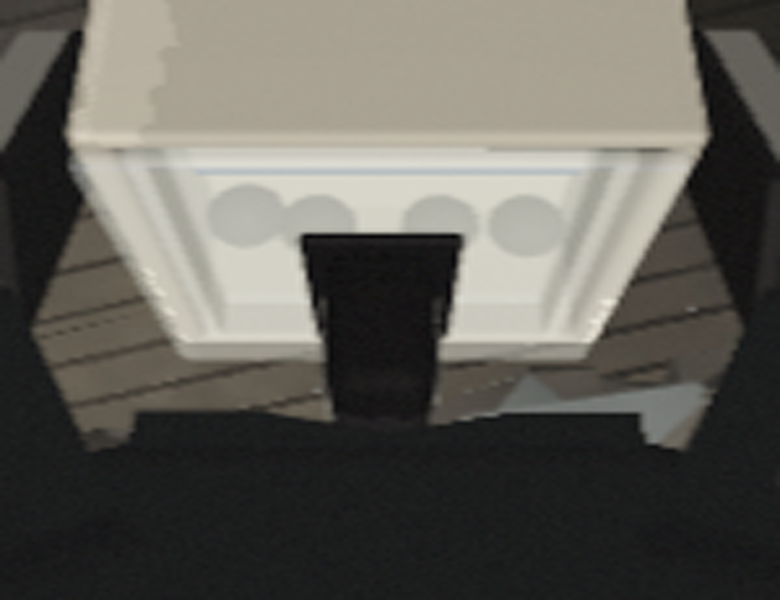

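All four balls lie beyond the blue step line (row 170), at x of about -43 mm, and the lid is seated. I lower back along the arc.

Request:
carry_out(series=[[0.0025, 0, 0.0023, 0], [0.0024, 0, 0.0023, 0], [0.0023, 0, 0.0025, 0], [0.0022, 0, 0.0025, 0], [0.0021, 0, 0.0026, 0], [0.0021, 0, 0.0026, 0], [0.0019, 0, 0.0027, 0], [0.0019, 0, 0.0028, 0]])

```text
time: 12.45
position: [0.4056, -0.211, 0.0356]
eef_rot: [-0.0, 0.175, 0.985, 0.0]
force: [-0.4, -0.7, -0.4]
opening: 0.723
gripper_force: 7.7
```

Request:
carry_out(series=[[0.0017, 0, 0.0029, 0], [0.0017, 0, 0.0029, 0], [0.0015, 0, 0.003, 0], [0.0015, 0, 0.003, 0], [0.0013, 0, 0.0031, 0], [0.0012, 0, 0.0031, 0], [0.001, 0, 0.0031, 0], [0.001, 0, 0.0031, 0]])

```text
time: 13.25
position: [0.3954, -0.2073, 0.0114]
eef_rot: [-0.0, 0.175, 0.985, 0.0]
force: [-0.1, 0.8, 0.5]
opening: 0.727
gripper_force: 7.6
```

Request:
carry_out(series=[[0.0006, 0, 0.0015, 0], [0.0005, 0, 0.0015, 0], [0, 0, 0, 0], [0, 0, 0, 0], [0, 0, 0, 0], [0, 0, 0, 0], [0, 0, 0, 0], [0, 0, 0, 0]])

```text
time: 14.05
position: [0.3952, -0.2072, 0.0099]
eef_rot: [0.001, 0.175, 0.985, -0.0]
force: [-1.0, 1.9, 8.5]
opening: 0.727
gripper_force: 8.4
```

The dish is pressing on the bench, so it is down. Release, wait, and rise.

Request:
carry_out(series=[[0, 0, 0, 0], [0, 0, 0, 0], [0, 0, 0, 0], [0, 0, 0, 0], [0, 0, 0, 0], [0, 0, 0, 0], [0, 0, 0, 0], [0, 0, 0, 0]], hand=-1)

```text
time: 14.85
position: [0.3945, -0.2069, 0.0087]
eef_rot: [-0.0, 0.175, 0.985, -0.0]
force: [-1.3, 0.6, 0.2]
opening: 0.999
gripper_force: 0.0
```

Request:
carry_out(series=[[0, 0, -0.01, 0], [0, 0, -0.02, 0], [0, 0, -0.03, 0], [0, 0, -0.03, 0], [0, 0, -0.03, 0], [0, 0, -0.03, 0], [0, 0, 0, 0], [0, 0, 0, 0]])

```text
time: 15.65
position: [0.3948, -0.2071, 0.1597]
eef_rot: [0.001, 0.175, 0.985, -0.0]
force: [-0.7, -0.6, -0.8]
opening: 0.998
gripper_force: 0.0
```

```bash
python3 - <<'E'
from h import *
s=state();c,p,d=snap("wrist","w5");P=cloud(c,d)
k=(P[...,2]>.045)&(P[...,2]<.06)&(abs(P[...,0]-.434)<.05)&(abs(P[...,1]+.221)<.05)
a=P[k][:,:2].astype(np.float32)*1000;r=cv2.minAreaRect(a);print("handle",r,np.median(P[k][:,2]))
to(s,[r[0][0]/1000,r[0][1]/1000,.034],r[2])
f=P[(P[...,2]>.022)&(P[...,2]<.042)&(abs(P[...,0]-.43)<.06)&(abs(P[...,1]+.221)<.05)]
A=np.c_[f[:,:2],np.ones(len(f))];print("plane slope",np.linalg.lstsq(A,f[:,2],rcond=None)[0],len(f))
cv2.imwrite("pics/v5.png",cv2.resize(p[120:300,180:340],(640,600),interpolation=2)[:,:,::-1])
E
```

```text
handle ((436.02996826171875, -223.731201171875), (12.22016716003418, 43.036659240722656), 70.0) 0.05378420677493609
pos [ 0.3948 -0.2071  0.1597] ydeg 69.84 tool shift [-0.0442 -0.0013  0.1258] spin -0.003
plane slope [ 0.01373617 -0.01270605  0.02526336] 4648
```

View pics/v5.png

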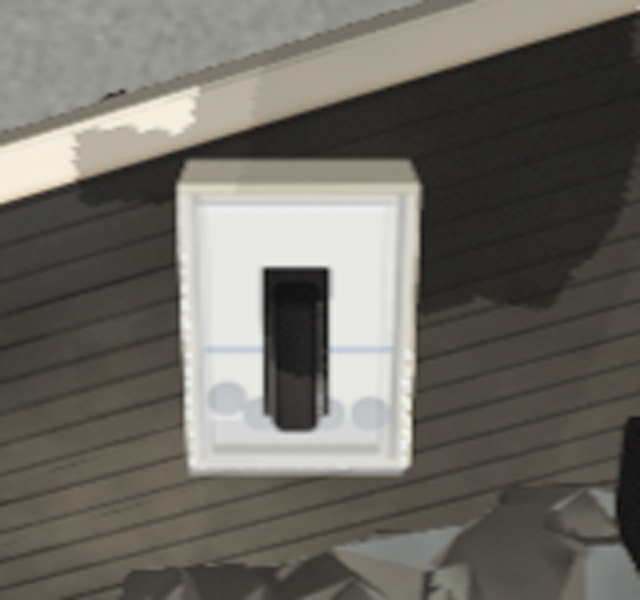

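The dish stands level, the lid is on, and all four balls lie beyond the blue line at crop (227,398), (262,412), (335,412) and (370,412). I take the handle.

Request:
carry_out(series=[[-0.022, -0.001, 0, 0], [-0.022, 0, 0, 0], [0, 0, 0.03, 0], [0, 0, 0.03, 0], [0, 0, 0.03, 0], [0, 0, 0.02, 0], [0, 0, 0.012, 0], [0, 0, 0, 0]])

```text
time: 16.5
position: [0.4341, -0.2224, 0.0346]
eef_rot: [-0.002, 0.175, 0.985, 0.001]
force: [-0.4, -0.6, 0.4]
opening: 1.001
gripper_force: 0.0
```

Request:
carry_out(series=[[0, 0, 0, 0], [0, 0, 0, 0], [0, 0, 0, 0], [0, 0, 0, 0], [0, 0, 0, 0], [0, 0, 0, 0], [0, 0, 0, 0], [0, 0, 0, 0]], hand=1, squeeze=25)

```text
time: 17.3
position: [0.4357, -0.2232, 0.0372]
eef_rot: [0.0, 0.175, 0.985, -0.0]
force: [-2.3, -0.0, 5.7]
opening: 0.127
gripper_force: 26.7
```

Gripped (about 11 mm). Lift straight up.

Request:
carry_out(series=[[0, 0, -0.004, 0], [0, 0, -0.006, 0], [0, 0, -0.01, 0], [0, 0, -0.03, 0], [0, 0, -0.04, 0], [0, 0, -0.04, 0], [0, 0, -0.04, 0], [0, 0, -0.04, 0]])

```text
time: 18.1
position: [0.4351, -0.2229, 0.2491]
eef_rot: [0.0, 0.175, 0.985, -0.0]
force: [0.4, -0.4, 0.3]
opening: 0.132
gripper_force: 25.9
```

Request:
carry_out(series=[[0.006, 0.034, 0, 0], [0.006, 0.034, 0, 0], [0.006, 0.034, 0, 0], [0.006, 0.034, 0, 0], [0.006, 0.034, 0, 0], [0.006, 0.034, 0, 0], [0.006, 0.034, 0, 0], [0.006, 0.034, 0, 0]])

```text
time: 18.9
position: [0.4841, 0.0503, 0.2475]
eef_rot: [0.0, 0.175, 0.985, 0.0]
force: [0.4, -1.0, -0.9]
opening: 0.132
gripper_force: 25.9
```

Request:
carry_out(series=[[0.006, 0.034, 0, 0], [0.006, 0.034, 0, 0], [0.006, 0.034, 0, 0], [0.006, 0.034, 0, 0], [0.006, 0.034, 0, 0], [0.006, 0.034, 0, 0], [0.006, 0.034, 0, 0], [0.006, 0.034, 0, 0]])

```text
time: 19.7
position: [0.5328, 0.3221, 0.2473]
eef_rot: [0.0, 0.175, 0.985, 0.0]
force: [1.2, 0.5, -1.5]
opening: 0.135
gripper_force: 25.9
```

Request:
carry_out(series=[[0, 0, 0, 0.14], [0, 0, 0, 0.14], [0, 0, 0, 0.14], [0, 0, 0, 0.14], [0, 0, 0, 0.14], [0, 0, 0, 0.14], [0, 0, 0, 0.14], [0, 0, 0, 0.02]])

```text
time: 20.5
position: [0.5327, 0.3207, 0.2472]
eef_rot: [0.0, 0.627, 0.779, 0.0]
force: [-0.4, -0.5, -0.7]
opening: 0.131
gripper_force: 25.9
```

```bash
python3 - <<'E'
from h import *
s=state();c,p,d=snap("top","t6");P=cloud(c,d)
cw,pw,dw=snap("wrist","w6");W=cloud(cw,dw)
to(s,[.532,.317,.091],12.5);print(s["joints"].round(2),s["opening"])
hs=cv2.cvtColor(pw,cv2.COLOR_RGB2HSV)
m=(hs[...,0]>95)&(hs[...,0]<125)&(hs[...,1]>110)&(W[...,2]>.1)&(W[...,2]<.14)&(dw>0)&(abs(W[...,1]-.3)<.14)
if m.sum()>30:
  a=W[m][:,:2].astype(np.float32)*1000;print("front top",m.sum(),cv2.minAreaRect(a),a.mean(0))
f=(W[...,2]>.066)&(W[...,2]<.08)&(dw>0)&(abs(W[...,1]-.32)<.12)&(abs(W[...,0]-.54)<.12)
if f.sum()>30:
  a=W[f][:,:2].astype(np.float32)*1000;print("floor",f.sum(),cv2.minAreaRect(a))
cv2.imwrite("pics/v6.png",np.hstack([pw,cv2.resize(p[130:230,130:205],(288,384))])[:,:,::-1])
E
```

```text
pos [0.5327 0.3207 0.2472] ydeg 12.39 tool shift [-0.0035 -0.0016  0.1562] spin -0.002
[0.54 0.27 0.42 1.72 0.   1.9 ] 0.13081639424397032
front top 2212 ((473.7643127441406, 303.80279541015625), (12.508978843688965, 176.70623779296875), 12.716275215148926) [471.1671  319.19073]
floor 8435 ((544.2972412109375, 328.20953369140625), (139.32774353027344, 173.27923583984375), 12.228792190551758)
```

View pics/v6.png

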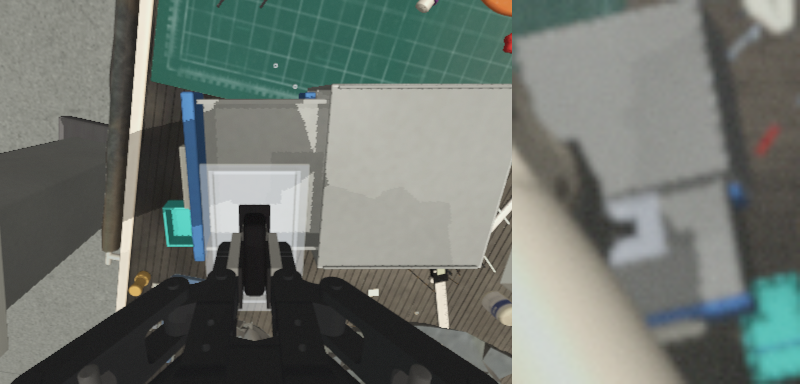

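The wrist view shows the lid held square over the open drawer, lid at about (255,230) and the blue front at (192,175). The front is at (0.474, 0.304), giving a drawer floor of (0.552, 0.321). I shift 7 mm inward and go down.

Request:
carry_out(series=[[-0.003, 0.007, 0, 0], [0, 0, 0.03, 0], [0, 0, 0.03, 0], [0, 0, 0.03, 0], [0, 0, 0.03, 0], [0, 0, 0.02, 0], [0, 0, 0.01, 0], [0, 0, 0.003, 0]])

```text
time: 21.4
position: [0.5402, 0.319, 0.0928]
eef_rot: [-0.0, 0.625, 0.78, -0.001]
force: [-0.4, -0.8, 0.2]
opening: 0.133
gripper_force: 26.0
```

Request:
carry_out(series=[[0, 0, 0.001, 0], [0, 0, 0.001, 0], [0, 0, 0.001, 0], [0, 0, 0, 0], [0, 0, 0, 0], [0, 0, 0, 0], [0, 0, 0, 0], [0, 0, 0, 0]])

```text
time: 22.2
position: [0.5403, 0.3193, 0.0907]
eef_rot: [0.0, 0.626, 0.78, 0.0]
force: [1.0, -0.1, -1.4]
opening: 0.13
gripper_force: 26.0
```

Request:
carry_out(series=[[0, 0, 0.001, 0], [0, 0, 0, 0], [0, 0, 0.001, 0], [0, 0, 0, 0], [0, 0, 0, 0], [0, 0, 0, 0], [0, 0, 0, 0], [0, 0, 0, 0]])

```text
time: 23.0
position: [0.5405, 0.3194, 0.0892]
eef_rot: [0.0, 0.626, 0.78, 0.0]
force: [0.4, -1.2, 4.8]
opening: 0.131
gripper_force: 26.7
```

Contact. Open halfway, then rise.

Request:
carry_out(series=[[0, 0, 0, 0], [0, 0, 0, 0], [0, 0, 0, 0], [0, 0, 0, 0], [0, 0, 0, 0], [0, 0, 0, 0], [0, 0, 0, 0], [0, 0, 0, 0]], hand=0.1)

```text
time: 23.8
position: [0.5403, 0.3193, 0.0887]
eef_rot: [-0.0, 0.626, 0.78, 0.0]
force: [-0.4, -0.4, -0.8]
opening: 0.448
gripper_force: 0.0
```

Request:
carry_out(series=[[0, 0, -0.01, 0], [0, 0, -0.02, 0], [0, 0, -0.03, 0], [0, 0, -0.03, 0], [0, 0, -0.03, 0], [0, 0, -0.03, 0], [0, 0, 0, 0], [0, 0, 0, 0]])

```text
time: 24.6
position: [0.5406, 0.3195, 0.2398]
eef_rot: [0.0, 0.626, 0.78, 0.001]
force: [0.5, -0.2, -0.5]
opening: 0.447
gripper_force: 0.0
```

```bash
python3 - <<'E'
from h import *
s=state();cw,pw,dw=snap("wrist","w7");W=cloud(cw,dw)
hs=cv2.cvtColor(pw,cv2.COLOR_RGB2HSV)
m=(hs[...,0]>95)&(hs[...,0]<125)&(hs[...,1]>110)&(W[...,2]>.1)&(W[...,2]<.14)&(dw>0)&(abs(W[...,1]-.3)<.14)&(abs(W[...,0]-.47)<.05)
a=W[m][:,:2].astype(np.float32)*1000;print("front top",cv2.minAreaRect(a))
k=(hs[...,2]<60)&(W[...,2]>.097)&(W[...,2]<.115)&(abs(W[...,0]-.54)<.05)&(abs(W[...,1]-.32)<.05)
a=W[k][:,:2].astype(np.float32)*1000;print("handle",k.sum(),cv2.minAreaRect(a) if len(a) else 0,np.median(W[k][:,2]))
pl=W[(W[...,2]>.08)&(W[...,2]<.094)&(abs(W[...,0]-.54)<.06)&(abs(W[...,1]-.32)<.06)]
print("plate",len(pl),np.linalg.lstsq(np.c_[pl[:,:2],np.ones(len(pl))],pl[:,2],rcond=None)[0],pl[:,2].mean())
f=np.array([.976,.217]);pull=np.array([.4738,.3038])-f*.019
to(s,[*(pull-f*.035),.075],102.5)
E
```

```text
front top ((473.62628173828125, 305.3511962890625), (12.602347373962402, 174.24240112304688), 12.788115501403809)
handle 437 ((540.3775634765625, 318.6163635253906), (12.759221076965332, 41.248741149902344), 12.756555557250977) 0.10583371408751385
plate 4237 [-0.00167267 -0.0010242   0.08766463] 0.08643574084560897
pos [0.5406 0.3195 0.2398] ydeg 12.55 tool shift [-0.0009 -0.1229  0.1646] spin -1.57
```

The lid lies flat (plate 0.086, handle top 0.106, as expected). I close the hand, move out in front of the pull and go down.

Request:
carry_out(series=[[0, -0.033, 0, 0], [0, -0.033, 0, 0], [0, -0.033, 0, 0], [0, -0.033, 0, 0], [0, 0, 0.04, 0], [0, 0, 0.04, 0], [0, 0, 0.04, 0], [0, 0, 0.034, 0]], hand=1)

```text
time: 25.45
position: [0.4101, 0.2898, 0.0815]
eef_rot: [-0.0, 0.626, 0.78, -0.001]
force: [0.1, 0.4, 0.6]
opening: 0.001
gripper_force: 0.0
```

Request:
carry_out(series=[[0, 0.005, 0, 0], [0, 0.01, 0, 0], [0, 0.01, 0, 0], [0, 0.005, 0, 0], [0, 0.005, 0, 0], [0, 0.005, 0, 0], [0, 0.005, 0, 0], [0, 0.005, 0, 0]])

```text
time: 26.25
position: [0.4605, 0.3016, 0.0848]
eef_rot: [-0.0, 0.626, 0.78, -0.0]
force: [-0.2, 0.3, 1.5]
opening: 0.001
gripper_force: 0.7
```

Request:
carry_out(series=[[0, 0.008, 0, 0], [0, 0.01, 0, 0], [0, 0.01, 0, 0], [0, 0.01, 0, 0], [0, 0.01, 0, 0], [0, 0.01, 0, 0], [0, 0.01, 0, 0], [0, 0.006, 0, 0]])

```text
time: 27.05
position: [0.5334, 0.3177, 0.0845]
eef_rot: [0.0, 0.626, 0.78, -0.0]
force: [-2.0, -1.1, 1.4]
opening: -0.0
gripper_force: 0.7
```

Request:
carry_out(series=[[0, 0.004, 0, 0], [0, 0.004, 0, 0], [0, 0.004, 0, 0], [0, 0.004, 0, 0], [0, 0.004, 0, 0], [0, 0.003, 0, 0], [0, 0.002, 0, 0], [0, 0, 0, 0]])

```text
time: 27.85
position: [0.5565, 0.3229, 0.0846]
eef_rot: [-0.0, 0.626, 0.78, -0.001]
force: [-3.4, -1.2, 0.3]
opening: 0.001
gripper_force: 2.3
```

Request:
carry_out(series=[[0, 0.002, 0, 0], [0, 0.002, 0, 0], [0, 0.002, 0, 0], [0, 0.002, 0, 0], [0, 0.001, 0, 0], [0, 0, 0, 0], [0, 0, 0, 0], [0, 0, 0, 0]])

```text
time: 28.65
position: [0.5641, 0.3246, 0.0848]
eef_rot: [-0.001, 0.625, 0.78, -0.001]
force: [-10.5, -2.3, 4.2]
opening: -0.001
gripper_force: 5.7
```

Request:
carry_out(series=[[0, 0.001, 0, 0], [0, 0.001, 0, 0], [0, 0.001, 0, 0], [0, 0.001, 0, 0], [0, 0.001, 0, 0], [0, 0, 0, 0], [0, 0, 0, 0], [0, 0, 0, 0]])

```text
time: 29.45
position: [0.5647, 0.3248, 0.0847]
eef_rot: [-0.004, 0.625, 0.781, -0.005]
force: [-33.8, -9.0, 15.1]
opening: 0.0
gripper_force: 17.6
```

Firm stop at the expected travel. Back off, rise clear, and check everything.

Request:
carry_out(series=[[0, -0.006, 0, 0], [0, -0.01, 0, 0], [0, -0.02, 0, 0], [0, -0.02, 0, 0], [0, -0.02, 0, 0], [0, 0, -0.04, 0], [0, 0, -0.04, 0], [0, 0, -0.04, 0]])

```text
time: 30.25
position: [0.496, 0.3093, 0.2062]
eef_rot: [0.0, 0.626, 0.78, 0.0]
force: [1.2, 0.7, 0.1]
opening: 0.001
gripper_force: 0.0
```

Request:
carry_out(series=[[0, 0, -0.02, 0], [0, -0.02, 0, 0], [0, -0.02, 0, 0], [0, -0.02, 0, 0], [0, 0, 0, 0], [0, 0, 0, 0], [0, 0, 0, 0], [0, 0, 0, 0]])

```text
time: 31.05
position: [0.4383, 0.2966, 0.2244]
eef_rot: [0.0, 0.626, 0.78, -0.0]
force: [0.7, -0.3, 0.2]
opening: 0.002
gripper_force: 0.0
```

```bash
python3 - <<'E'
from h import *
c,q,dq=snap("top","t8");cw,pw,dw=snap("wrist","w8");W=cloud(cw,dw)
hs=cv2.cvtColor(pw,cv2.COLOR_RGB2HSV)
m=(hs[...,0]>95)&(hs[...,0]<125)&(hs[...,1]>110)&(W[...,2]>.1)&(W[...,2]<.14)&(dw>0)&(abs(W[...,1]-.33)<.14)
a=W[m][:,:2].astype(np.float32)*1000;print("front top",len(a),cv2.minAreaRect(a) if len(a) else 0)
cv2.imwrite("pics/v8.png",np.hstack([cv2.resize(pw,(400,300)),cv2.resize(q[120:240,130:390],(400,300),interpolation=2)])[:,:,::-1])
P=cloud(c,dq.astype(float))
H=cv2.cvtColor(q,cv2.COLOR_RGB2HSV);mm=(q.min(2)>110)&(H[...,1]<60);mm[:, :288]=0;mm[:,330:]=0;mm[:203]=0;mm[242:]=0
shape(c,mm,.03,"dish")
E
```

```text
front top 3830 ((593.6318359375, 330.6679992675781), (12.4052734375, 177.10507202148438), 12.896373748779297)
dish 505 [309.7 225.6] mm [ 434.  -223.3] [array([ 434.2, -223.2]), array([ 68.5, 107.6]), np.float64(69.9)]
```

View pics/v8.png

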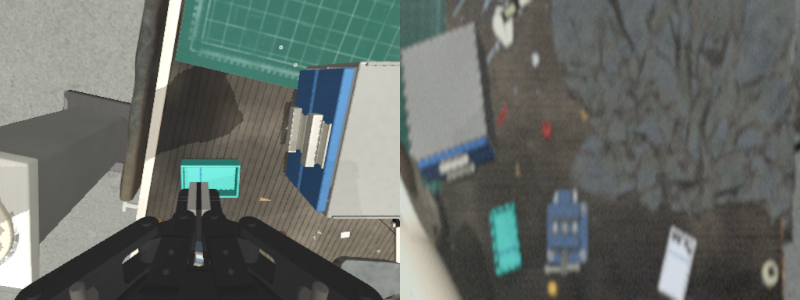

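The wrist view shows the drawer front flush with the cabinet at (340,140) after 123 mm of travel. The top crop shows the open dish at (677,262) with dark balls at its far end (683,238). The oil bottle (770,272), red bottle (547,130) and knob (552,288) are in place.

```bash
python3 -c "
from workcell import *
print(hand_in())"
```

```text
the job is handed in; nothing more can be done
None
```

I handed the job in at about 31 s: all four balls are in the dish's well, the dish is back level on the bench, the lid is flat in the drawer, the drawer is pushed home, and the bystanders are in place; the hand-in reported no verdict.

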